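# Tip the thin dowel out of the turret-cap dispenser

## Task

A canister leaning in its stand holds one thin and one thick dowel behind a wooden cap with three holes. With the canister still leaning in its rest position, turn the cap by its wing grip until the middle-sized hole is squarely over the outlet, which is at the lowest point of the cap's rim, on the side that faces the robot; then pull the side lever over to tip the canister right over, so that only the thin dowel drops into the tray below and the thick one stays inside. Do not move the nail jar, the oak block or the wooden bowl standing nearby.

Things in the scene. Friction and masses are not known exactly. Their poses are not given: they have to be found in the camera images.
- dispenser: Fixed stand: plywood catch tray and two wooden uprights. Origin at bench height, straight below the canister's pivot; x away from the robot, y left, z up. Tray: open box 240 mm (x -140 to +100) by 120 mm (y), walls 42 mm high, 6 thick. Uprights at y +66 and -66 mm, 12 thick, 42 wide, tops at 189 mm. Pivot axis along y, 170 mm up.
- canister_center (a point): Centre of the aluminium canister (104 mm diameter, 141 long), on the pivot axis. z: its axis, out through the cap (cap's underside 72 mm up); at rest it leans 35 degrees toward the robot. y: the dispenser's y. -x: its low side. Inside, the dowels lie end to end in a V groove on the low side, thin one nearer the cap. Balanced: stays where it is left.
- outlet (a point): Centre of the opening (39 mm) in the canister's end, under the cap; 25 mm off the canister's axis on its low, robot-facing side. Moves with the canister.
- canister (a joint): Tip angle, rad: 0 at rest (a stop; cap up, axis leaning 35 degrees toward the robot), growing as the cap swings toward the robot and down about the pivot, to a stop at 2.05, cap facing steeply down over the tray. The dowel surely slides out only near that stop. Friction 0.25 N m (about 2.5 N at the lever grip).
- lever_grip (a point): Centre of the lever's grip: wooden round bar, 18 mm diameter, 75 long, parallel to the pivot axis, 110 mm from it, 127 mm right of the canister's centre; turns with the canister. A flat steel arm joins its left end. At rest the lever points up and away from the robot, 55 degrees from vertical (grip 233 mm above the bench); at the far stop 62 degrees toward the robot; at most 280 mm up between.
- cap_grip (a point): Middle of the wing grip on the cap's axis: bar 12 mm thick (point x), 66 long (y); the point is 14 mm below its top, 15 above the cap's face. Turns with the cap; z is the turning axis, outward. Cap: wooden disc, 100 mm diameter, 6 thick. Holes: 26 mm toward -x, 32 mm off the axis; 36 mm toward +x, 25 off; 12 mm, 36 off, 60 degrees from the 26 one on the +y side.
- middle_hole (a point): Centre of the cap's middle-sized hole (26 mm) in the cap's face, 32 mm off its axis. The thin dowel passes it, the thick one does not; the large 36 mm hole can let both out, the small 12 mm hole neither.
- cap (a joint): Turn of the cap on the canister, rad: 0 when the middle hole is over the outlet (within about 0.15 the thin dowel passes); positive is counter-clockwise seen looking at the cap's face. Starts between 0.7 and 1.45, the small hole nearest the outlet; turns from -3.3 to 3.3, friction 0.06 N m.
- thin_dowel: Wooden dowel with round ends, 16 mm diameter, 62 mm long; origin at its centre, z along its length. Starts inside the canister, nearer the cap.
- thick_dowel: Wooden dowel, 28 mm diameter, 56 mm long; origin at its centre, z along its length. Starts at the bottom of the canister and must stay in it.
- nail_jar: Bystander: jar with a wooden-coloured lid, 63 mm diameter, 76 mm tall, origin under its centre, right of the dispenser.
- oak_block: Bystander: dark oak block 62 x 62 x 40 mm, origin under its centre, left of the dispenser.
- turned_bowl: Bystander: small turned wooden bowl, 69 mm diameter, 35 mm tall, origin under its centre, right of the dispenser.

How it is judged:
By the outcome, as a careful person would: the job done as asked, in the order asked, and still so for the second after the job is handed in, with the robot touching nothing.
It also fails if it takes over 58 s, if anything falls off the work surface, if the arm or the gripper's body presses on something with over 40 N, if the wrist force passes 120 N, or if a joint passes its speed limit or range.

## Robot

A 6-joint arm with a two-finger parallel gripper is mounted at the origin on a cart in front of the work surface, level with it; the furniture and walls round the work are solid. World frame = base frame: x ahead of the robot, y to its left, z up, the work surface at z = 0. Lengths are in mm, angles in rad, forces in N, time in s.
With the tool pointing down it reaches from about 400 to 925 mm from the base axis. Payload 12.5 kg.
Tool frame: the origin (TCP) lies on the front face of the gripper's body, between the roots of the fingers; the fingertips stand 78 mm ahead of it and the grasp point (between the pads) lies 59 mm ahead of it (env.nose_length is the distance from the TCP to the fingertips, in mm); z points along the fingers, y is the line along which they close (so a half turn about z gives the same grasp; the last joint's range is limited). The gripper opens to 95 mm and grips with 3 to 60 N. Pads are 20 mm wide; open, the fingers measure 119 mm over their backs; the gripper's body (75 mm by 180 mm) begins 59 mm behind the grasp point.
Start: joints at [1.068, 0.491, 1.559, -0, 1.092, -0.106], TCP at [241.525, 576.458, 292.261] pointing down, gripper open.
Joint ranges: [-3.1, 3.1], [-0.84, 2.19], [0.05, 2.79], [-1.13, 4.28], [0.06, 2.93], [-2.69, 2.69]. Speed limits (rad/s): [2.22, 2.22, 2.79, 3.14, 3.14, 3.14].

## Interface

Orientations are given as [roll, pitch, yaw] about the fixed x, y, z axes, in that order (R = Rz(yaw) Ry(pitch) Rx(roll)).
In Python, from cell import env gives the robot as it stands.
- The arm moves only by the tool jog_arm, never from a script. Its argument "motion" is a list of rows, each a list of 7 numbers: the turn, a rotation vector about the tool's x, y, z in degrees, then the shift along the tool's x, y, z in mm, then the finger opening in mm, from 0 to 95.1. In form: [[wx, wy, wz, x, y, z, hand], ...]. A call has 1 to 10 rows; each row shifts and turns the commanded pose from where the row before left it, along the tool's axes as they then stand; what a row does not reach is not made up. A row lasts 1/8 s, in which the tool goes at most 62.5 mm and 10.7 degrees, less where a joint would pass 70% of its speed; a pose out of reach is approached as far as the arm can. A call is refused whole if a number of a shift passes 62.5 or a number of a turn 10.7, either way. A call with a gripper value outside its range is refused whole. The fingers move at their own pace and stop on an object; the grip force is fixed at half the most. Time passes only in rows, so rows that do not move let the fingers close. It gives the time, the measured TCP pose, the force, the opening and the grip force at its end, in the units of the state.
- env.state(): the state, without advancing time (a new reading comes with each control period).
- env.read_camera(name): name is "scene" or "top" or "wrist"; returns a dict with "color" (420x560x3 uint8, red, green, blue), "z_map" (420x560 float32, mm along the optical axis (not along the pixel's ray), 0 where there is no reading), "camera_matrix" (3x3 intrinsics, pixels), "world_to_cam" (4x4, takes a point from world to camera coordinates). Camera axes: x right, y up, looking along -z (the intrinsics and any distortion apply to the point x, -y, -z); pixel columns grow to the right and rows downward; lengths in mm; the calibration is good to about 2 mm. A picture is of the moment at which its call begins.
- env.job_done(): hands the job in; it is judged then, once.
Trained networks look in the newest picture that a camera, given by its name, has taken for a name from the list of things; names that differ only in an ending like _2 or _b are one class to them, and where a whole thing is asked for, a point or a joint stands for the part that bears it (a point fixed in the world has none). Each returns a list of dicts, best first, with "score" (0 to 1); they miss things now and then, are a little off and sometimes report something else, mostly with a low value. They report only what shows in the picture. A call takes as long as a camera call.
- env.recognise(camera, thing): "location" ([column, row] in pixels, amid what is visible of it).
The state is a dict: "t": time; "joints": joint angles; "qvel": joint speeds; "tau": joint torques, N m; "eef_pos": TCP position; "tcp_rot": TCP orientation; "ft_force": force on the tool from outside, world axes, zero at the start; "moment": the same for the moment, N m; "opening": opening from 0.0 (shut) to 1.0 (fully open); "grip_force": force on a finger pad.
Only numpy, scipy, OpenCV 4.12 (cv2) and the standard library are available. Lean on these libraries where they do the work, as an engineer would, in place of code of your own. Each camera call takes 0.05 s, during which the arm holds its last target. There are 200 camera calls.

## Working session

There is one attempt and no reset: what is moved stays moved. The work goes in short steps, Python scripts to look and compute and a tool call to move; the robot and the scene stay as the last step left them, time stands still between calls to the robot, and variables do not carry over. Pictures are saved under pics/ and viewed, at most 10 in all, crops included, and the job is handed in when it is done.

Besides the shell and the picture viewer there is one more tool, called after "Call:" by a JSON object that holds its "name" and its "arguments". jog_arm: Moves the arm, as the interface text tells. Its arguments: {"type":"object","properties":{"motion":{"type":"array"}},"required":["motion"]}

```bash
ls; mkdir -p pics
cat > h.py <<'E'
import numpy as np, cv2
from cell import env
from scipy.spatial.transform import Rotation as R
def px2w(im,u,v,z=None):
    K=im["camera_matrix"];T=np.linalg.inv(im["world_to_cam"])
    if z is None:
        p=im["z_map"][int(v)-2:int(v)+3,int(u)-2:int(u)+3];z=np.median(p[p>0])
    q=np.linalg.inv(K)@[u,v,1]*z
    return (T@[q[0],-q[1],-q[2],1])[:3]
def w2px(im,p):
    q=im["world_to_cam"]@np.r_[p,1];k=im["camera_matrix"]@[q[0],-q[1],-q[2]];return k[:2]/k[2]
def cloud(im):
    K=im["camera_matrix"];T=np.linalg.inv(im["world_to_cam"]);z=im["z_map"]
    v,u=np.mgrid[:420,:560]; q=np.stack([u,v,np.ones_like(u)],-1)@np.linalg.inv(K).T*z[...,None]
    q=q*[1,-1,-1]
    return q@T[:3,:3].T+T[:3,3]
E
python3 - <<'E'
from h import *
np.set_printoptions(precision=1,suppress=True)
s=env.state();print(s['t'],s['eef_pos'],s['tcp_rot'],s['opening'])
ims=[]
for c in ['scene','top']:
    im=env.read_camera(c);ims.append(im['color'])
    for n in ['dispenser','canister_center','cap_grip','middle_hole','lever_grip','outlet','nail_jar','oak_block','turned_bowl']:
        for d in env.recognise(c,n)[:2]:
            u,v=d['location'];print(c,n,d['score'],np.array([u,v]),px2w(im,u,v))
for i,n in zip(ims,['s0','t0']): cv2.imwrite(f'pics/{n}.png',cv2.resize(i[...,::-1],(784,588)))
E
```

```text
pics
0.0 [241.5 576.3 291.7] [-3.1 -0.   2.7] 0.9984065888956037
scene dispenser 0.79 [263.8 219. ] [605.6  40.    4.3]
scene canister_center 0.69 [265.5 195.8] [527.1 -16.5 236.3]
scene cap_grip 0.61 [258.1 196.1] [518.5   5.6 233.3]
scene cap_grip 0.53 [261.5 218.5] [604.6  49.1   3.7]
scene middle_hole 0.9 [256.8 194.8] [509.8   4.9 248.4]
scene lever_grip 0.78 [265.4 198. ] [525.1 -16.8 228.1]
scene lever_grip 0.37 [260.1 195.4] [523.3   0.9 234. ]
scene outlet 0.8 [265.5 196.7] [526.3 -16.8 233. ]
scene nail_jar 0.83 [387.6 282.2] [ 489.2 -453.5   75.2]
scene nail_jar 0.23 [259.3 194.9] [521.3   2.6 237.6]
scene oak_block 0.74 [182.4 220.8] [451.6 290.7  36.8]
scene turned_bowl 0.83 [368.9 262.7] [ 579.4 -373.5   10.3]
top dispenser 0.75 [262.7 215.3] [539.7  -1.1 251.9]
top canister_center 0.81 [260.8 209.3] [555.9   4.2 255.7]
top cap_grip 0.75 [254. 221.] [526.4  24.5 231.6]
top middle_hole 0.91 [257.8 220.4] [523.2  11.1 266.1]
top lever_grip 0.58 [263.5 205.3] [566.9  -3.2 257.3]
top outlet 0.75 [262.2 210.2] [553.5   0.3 255.2]
top nail_jar 0.6 [400.5 232.1] [ 516.2 -427.1   75.1]
top oak_block 0.81 [165.8 250.4] [454.9 325.5  40.8]
top turned_bowl 0.67 [381.1 220.2] [ 563.6 -381.2    7.8]
top turned_bowl 0.22 [257.5 221.1] [521.3  12.  265.8]
```

Run:
```python
import cv2,numpy as np
a=cv2.imread('pics/s0.png');b=cv2.imread('pics/t0.png')
a=a[200:420,200:600];b=b[200:420,200:600]
cv2.imwrite('pics/st.png',cv2.resize(np.vstack([a,b]),(545,600),interpolation=3))
```

```text
(no output)
```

View pics/st.png

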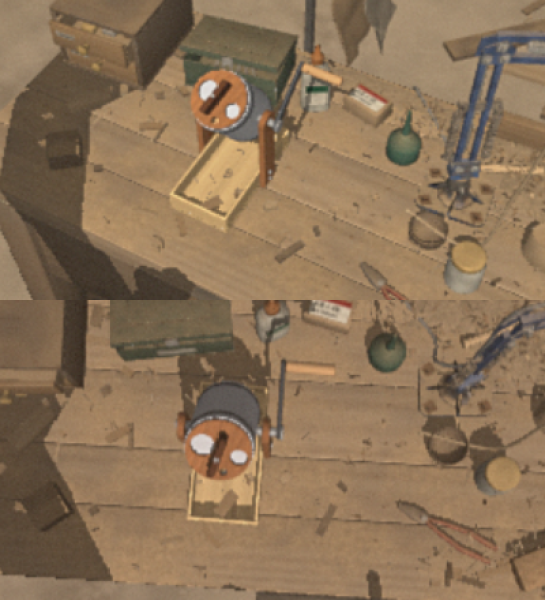

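View pics/s0.png

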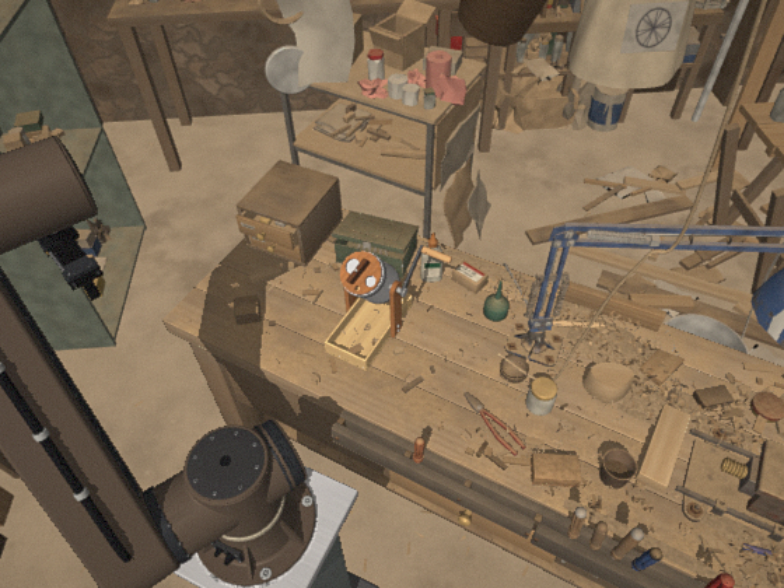

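Run:
```python
from h import *
from scipy.optimize import least_squares
np.set_printoptions(precision=1,suppress=True)
for c in ['top','scene']:
    im=env.read_camera(c);P=cloud(im).reshape(-1,3)
    m=(abs(P[:,0]-560)<220)&(abs(P[:,1])<220)&(im['z_map'].ravel()>0);P=P[m]
    t=P[(P[:,2]>25)&(P[:,2]<50)&(P[:,0]<560)]
    print(c,'tray rim',len(t),t.min(0),t.max(0),cv2.minAreaRect(t[:,:2].astype(np.float32)))
    u=P[(P[:,2]>172)&(P[:,2]<196)];
    print('upr L',u[u[:,1]>45].mean(0),sum(u[:,1]>45),'R',u[(u[:,1]<-45)&(u[:,1]>-95)].mean(0))
    g=P[(P[:,2]>215)&(P[:,1]<-85)];print('lever',len(g),g.mean(0),g.min(0),g.max(0), cv2.fitLine(g[:,:2].astype(np.float32),2,0,.01,.01).ravel())
    # canister body+cap: fit pose x,y,yaw via cap plane points
    q=P[(P[:,2]>195)&(abs(P[:,1])<60)]
    # face plane RANSAC-ish
    r=np.random.default_rng(0);best=0
    for _ in range(400):
        a=q[r.choice(len(q),3,False)];n=np.cross(a[1]-a[0],a[2]-a[0])
        if np.linalg.norm(n)<50: continue
        n/=np.linalg.norm(n);k=abs((q-a[0])@n)<3
        if k.sum()>best:best=k.sum();K=k
    f=q[K];cc=f.mean(0);n=np.linalg.svd(f-cc)[2][2];n*=np.sign(n[2]);print('face',K.sum(),cc,n,np.degrees(np.arccos(n[2])),np.arctan2(-n[1],-n[0]), f.min(0),f.max(0))
```

```text
top tray rim 223 [ 352.7 -195.8   25.4] [557.7  81.3  49.1] ((504.61651611328125, -21.596023559570312), (146.63751220703125, 325.4643249511719), 36.90256881713867)
upr L [577.7  73.2 182.8] 85 R [567.4 -62.5 182.9]
lever 152 [ 649.6 -121.5  239.6] [ 641.1 -156.1  231. ] [660.4 -87.6 248.2] [   0.1    1.   649.6 -121.5]
face 487 [527.7  11.3 236. ] [-0.6  0.   0.8] 35.99576611433686 -0.05208168360901258 [486.3 -34.9 202.4] [566.9  59.2 265.3]
scene tray rim 357 [ 346.7 -198.9   25. ] [559.6  80.4  49.8] ((513.6240234375, -17.508056640625), (183.98406982421875, 316.9715576171875), 38.18977737426758)
upr L [nan nan nan] 0 R [564.2 -68.7 182.5]
lever 129 [ 644.7 -123.4  237.4] [ 635.2 -161.8  222.8] [658.7 -85.  245.4] [   0.1    1.   644.7 -123.4]
face 363 [524.6   6.5 234.2] [-0.6  0.   0.8] 34.97360137182979 -0.038601249845038876 [482.8 -41.  203.7] [564.5  59.7 263.6]<stdin>:10: RuntimeWarning: Mean of empty slice.
  ret = um.true_divide(
```

```bash
cat >> h.py <<'E'
YAW=-0.06;PIV=np.array([571,9,170.])
def Rc(th,tilt=np.radians(35),yaw=None):   # tool rotation for cap angle th
    Rd=R.from_euler('z',YAW if yaw is None else yaw)
    s,c=np.sin(tilt),np.cos(tilt)
    return Rd*R.from_matrix(np.array([[0,1,0],[c,0,s],[s,0,-c]]).T)*R.from_euler('z',-th)
def axis(yaw=None): return -Rc(0,yaw=yaw).as_matrix()[:,2]
def cur():
    s=env.state();return np.array(s['eef_pos']),R.from_euler('xyz',s['tcp_rot']),s
def plan(p1,R1,n=None):
    p0,R0,s=cur();dR=(R0.inv()*R1).as_rotvec(degrees=True);d=np.asarray(p1)-p0
    n=n or int(np.ceil(max(np.linalg.norm(d)/55,np.linalg.norm(dR)/10)))
    st=dR/n
    print('n',n,'dist',np.linalg.norm(d).round(1),'rot',np.linalg.norm(dR).round(1))
    for k in range(n):
        Rk=R0*R.from_rotvec(st*(k+1),degrees=True)   # row end orientation
        Rb=R0*R.from_rotvec(st*k,degrees=True)
        print(np.r_[st,Rb.inv().apply(d/n)].round(1).tolist())
E
python3 - <<'E'
from h import *
CG=PIV+axis()*93; print(CG)
plan(CG+axis()*(65+60),Rc(1.0))
E
```

```text
[517.75337931  12.19863653 246.18114012]
n 11 dist 598.9 rot 37.4
[-1.4, -2.9, 1.2, -36.8, -39.8, -5.1]
[-1.4, -2.9, 1.2, -37.9, -38.9, -4.2]
[-1.4, -2.9, 1.2, -38.9, -38.0, -3.2]
[-1.4, -2.9, 1.2, -39.8, -37.1, -2.2]
[-1.4, -2.9, 1.2, -40.6, -36.3, -1.1]
[-1.4, -2.9, 1.2, -41.4, -35.4, 0.1]
[-1.4, -2.9, 1.2, -42.0, -34.6, 1.3]
[-1.4, -2.9, 1.2, -42.7, -33.7, 2.6]
[-1.4, -2.9, 1.2, -43.2, -32.9, 4.0]
[-1.4, -2.9, 1.2, -43.6, -32.1, 5.3]
[-1.4, -2.9, 1.2, -44.0, -31.4, 6.8]
```

Call:
{"name": "jog_arm", "arguments": {"motion": [[-1.4,-2.9,1.2,-37,-40,-5,95],[-1.4,-2.9,1.2,-38,-39,-4,95],[-1.4,-2.9,1.2,-39,-38,-3,95],[-1.4,-2.9,1.2,-40,-37,-2,95],[-1.4,-2.9,1.2,-41,-36,-1,95],[-1.4,-2.9,1.2,-41,-35,0,95],[-1.4,-2.9,1.2,-42,-35,1,95],[-1.4,-2.9,1.2,-43,-34,3,95],[-1.4,-2.9,1.2,-43,-33,4,95],[-1.4,-2.9,1.2,-44,-32,5,95]]}}

```text
t: 2.35
eef_pos: [427.7, 64.6, 344.7]
tcp_rot: [2.819, 0.471, 2.451]
ft_force: [0.9, 0.1, -0.5]
opening: 0.996
grip_force: 0.0
```

Call:
{"name": "jog_arm", "arguments": {"motion": [[-1.4,-2.9,1.2,-44,-31,7,95],[0,0,0,0,0,0,95]]}}

```text
t: 2.6
eef_pos: [445.2, 18.0, 349.0]
tcp_rot: [2.78, 0.505, 2.41]
ft_force: [-0.5, -0.6, -0.3]
opening: 0.993
grip_force: 0.0
```

```bash
cat > look.py <<'E'
from h import *
import sys
np.set_printoptions(precision=1,suppress=True)
p,r,s=cur();print(s['t'],p,np.array(s['joints']).round(2),s['opening'],s['ft_force'])
CG=PIV+axis()*93;print('err',CG+axis()*125-p,(r.inv()*Rc(1.0)).as_rotvec(degrees=True))
im=env.read_camera('wrist')
for n in ['cap_grip','middle_hole','canister_center','lever_grip']:
    for d in env.recognise('wrist',n)[:2]:
        u,v=d['location'];print(n,d['score'],u,v,px2w(im,u,v))
cv2.imwrite(f'pics/{sys.argv[1]}.png',im['color'][...,::-1])
np.savez('last.npz',**im)
print(w2px(im,CG))
E
python3 look.py w1
```

```text
2.6 [445.2  18.  349. ] [-0.1  0.   2.2  0.1  0.3 -1.1] 0.9934668611362787 [-0.5 -0.6 -0.3]
err [ 1.  -1.5 -0.4] [-0.2  0.2 -0.3]
cap_grip 0.84 280.4 219.6 [498.2  17.6 253.1]
middle_hole 0.89 284.0 218.9 [499.1  19.4 253.4]
middle_hole 0.41 282.3 220.3 [499.   18.2 253.7]
canister_center 0.75 279.2 217.8 [496.9  17.8 252.7]
lever_grip 0.72 278.6 218.3 [497.   17.3 252.6]
[286.  231.6]
```

View pics/w1.png

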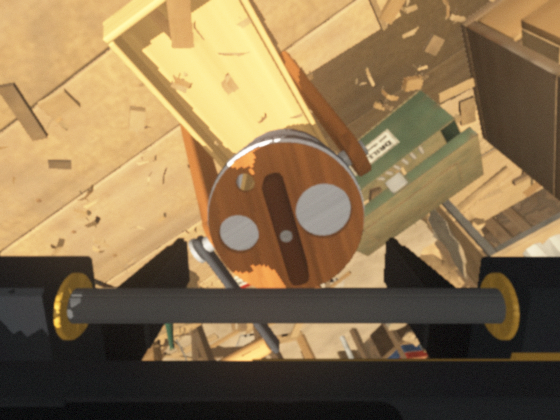

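```bash
cat > fit.py <<'E'
from h import *
np.set_printoptions(precision=2,suppress=True)
im=dict(np.load('last.npz'));P=cloud(im)
T=np.linalg.inv(im['world_to_cam']);K=im['camera_matrix']
ring=[P[v,u] for v,u in [(160,245),(170,330),(255,345),(265,250),(200,225),(150,300),(240,330),(195,260),(180,300)]]
c=np.mean(ring,0);n=np.linalg.svd(ring-c)[2][2];n*=np.sign(n[2]);res=(ring-c)@n
print('n',n,'tilt',np.degrees(np.arccos(n[2])),'yaw',np.arctan2(-n[1],-n[0]),'res',res)
def on(u,v,h=0):
    d=T[:3,:3]@((np.linalg.inv(K)@[u,v,1])*[1,-1,-1]);o=T[:3,3];return o+d*(((c+n*h-o)@n)/(d@n))
# canister frame basis
ex=-np.r_[0,0,1.]+n*n[2];ex/=np.linalg.norm(ex) # low side (-x)
ey=np.cross(n,ex)
mid,big,sm=on(238,232),on(323,210),on(245.5,182)
d=(mid-big);ctr=mid-d*32/57;print('hole sep',np.linalg.norm(d),'centre',ctr,'mid-small',np.linalg.norm(mid-sm))
a=np.arctan2(d@ey,d@ex);print('cap angle holes',a)
b1,b2=on(272.5,176,29),on(301,282,29);b=b1-b2
print('bar len',np.linalg.norm(b),'centre at face',(b1+b2)/2-29*n,'angle',np.arctan2(b@ey,b@ex))
# disc outline
print('disc l/r',[np.linalg.norm(on(u,v)-ctr) for u,v in [(209,205),(363,205),(285,140)]])
print('pred face ctr',PIV+axis()*78)
E
python3 fit.py
```

```text
n [-0.57  0.05  0.82] tilt 34.69651753891665 yaw -0.08600996992012651 res [-0.95  0.3  -0.48 -0.14  0.9  -0.03  0.33 -0.31  0.38]
hole sep 56.54363048441243 centre [521.98  13.79 234.06] mid-small 33.23247504782542
cap angle holes 1.2763411400305373
bar len 64.87816271652743 centre at face [521.24  15.35 233.46] angle -0.30223452585666755
disc l/r [np.float64(49.45974818355837), np.float64(50.328516702432694), np.float64(50.44224074300576)]
pred face ctr [526.34  11.68 233.89]
```

```bash
cat >> h.py <<'E'
YAW=-0.078; FACE=np.array([522.6,14.0,234.])
E
python3 - <<'E'
from h import *
plan(FACE+axis()*105,Rc(1.27))
print((Rc(1.27).inv().apply(-axis()*23)))
E
```

```text
n 2 dist 34.1 rot 14.6
[0.3, -0.1, -7.3, 0.0, -1.2, 17.0]
[0.3, -0.1, -7.3, 0.2, -1.1, 17.0]
[8.06688438e-17 4.26772901e-16 2.30000000e+01]
```

Call:
{"name": "jog_arm", "arguments": {"motion": [[0.3,-0.1,-7.3,0,-1.2,17,50],[0.3,-0.1,-7.3,0.2,-1.1,17,50],[0,0,0,0,0,0,50],[0,0,0,0,0,0,50]]}}

```text
t: 3.35
eef_pos: [462.7, 18.4, 320.4]
tcp_rot: [2.936, 0.578, 2.698]
ft_force: [0.3, 0.5, 0.6]
opening: 0.63
grip_force: 0.0
```

```bash
python3 look.py w2 | head -1;  python3 - <<'E'
from h import *
plan(FACE+axis()*81,Rc(1.27),2)
E
```

```text
3.35 [462.7  18.4 320.4] [-0.1  0.1  2.2  0.1  0.2 -1.4] 0.6296634295793047 [0.3 0.5 0.6]
n 2 dist 24.3 rot 0.2
[-0.1, -0.0, -0.1, 0.4, 0.4, 12.1]
[-0.1, -0.0, -0.1, 0.4, 0.4, 12.1]
```

View pics/w2.png

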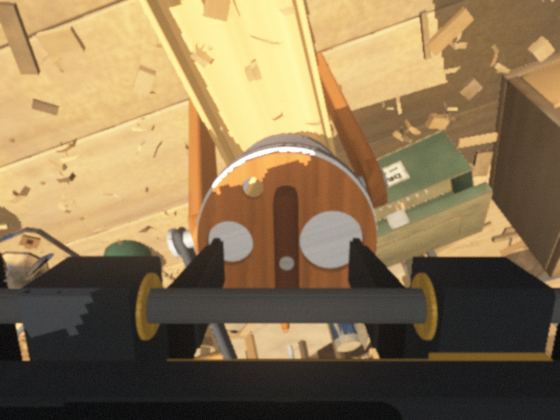

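Bar upright at u≈287, midway between the fingers (222 and 353): aligned. Descend and close.

Call:
{"name": "jog_arm", "arguments": {"motion": [[0,0,0,0.4,0.4,12,50],[0,0,0,0.4,0.4,12,50],[0,0,0,0,0,0,50],[0,0,0,0,0,0,5],[0,0,0,0,0,0,5],[0,0,0,0,0,0,5],[0,0,0,0,0,0,5]]}}

```text
t: 4.47
eef_pos: [476.2, 17.6, 300.2]
tcp_rot: [2.938, 0.579, 2.7]
ft_force: [-0.3, -0.5, -0.9]
opening: 0.159
grip_force: 0.0
```

Call:
{"name": "jog_arm", "arguments": {"motion": [[0,0,0,0,0,0,5],[0,0,0,0,0,0,5],[0,0,0,0,0,0,5]]}}

```text
t: 4.85
eef_pos: [476.2, 17.7, 300.2]
tcp_rot: [2.938, 0.579, 2.7]
ft_force: [-0.9, 2.6, 2.3]
opening: 0.123
grip_force: 30.0
```

Call:
{"name": "jog_arm", "arguments": {"motion": [[0,0,7.3,0,0,0,5],[0,0,7.3,0,0,0,5],[0,0,7.3,0,0,0,5],[0,0,7.3,0,0,0,5],[0,0,7.3,0,0,0,5],[0,0,7.3,0,0,0,5],[0,0,7.3,0,0,0,5],[0,0,7.3,0,0,0,5],[0,0,7.3,0,0,0,5],[0,0,7.1,0,0,0,5]]}}

```text
t: 6.1
eef_pos: [476.7, 18.1, 300.6]
tcp_rot: [2.53, -0.002, 1.488]
ft_force: [3.5, 9.9, 2.1]
opening: 0.124
grip_force: 30.0
```

Call:
{"name": "jog_arm", "arguments": {"motion": [[0,0,0,0,0,0,5],[0,0,0,0,0,0,5],[0,0,0,0,0,0,30],[0,0,0,0,0,0,50],[0,0,0,0,0,0,50],[0,0,0,0,0,-30,50],[0,0,0,0,0,-30,50],[0,0,0,0,0,-20,50],[0,0,0,0,0,0,50]]}}

```text
t: 7.22
eef_pos: [430.3, 21.2, 366.6]
tcp_rot: [2.53, 0.0, 1.49]
ft_force: [-0.8, -0.1, -1.0]
opening: 0.528
grip_force: 0.0
```

```bash
python3 look.py w3
```

```text
7.225 [430.3  21.2 366.6] [-0.1 -0.   2.2  0.1  0.4 -0.1] 0.5277431549209297 [-0.8 -0.1 -1. ]
err [ 16.1  -2.5 -18.1] [ -0.    0.1 -57.4]
cap_grip 0.85 282.6 210.4 [504.9  25.6 257. ]
middle_hole 0.65 284.0 209.2 [505.4  26.5 257.9]
canister_center 0.81 288.2 208.4 [507.5  26.9 259.5]
lever_grip 0.85 288.7 208.5 [507.7  26.8 259.7]
[290.5 220.5]
```

View pics/w3.png

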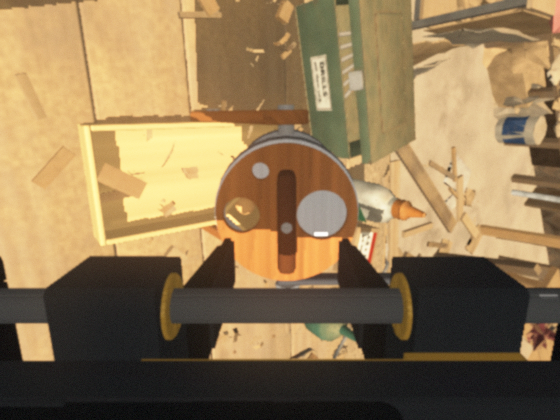

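```bash
cat >> h.py <<'E'
Rd=R.from_euler('z',YAW); PIV=FACE-78*axis()
def lever(a,off=-127): # a: rad from vertical, + toward robot
    return PIV+Rd.apply([-110*np.sin(a),off,110*np.cos(a)])
def Rdown(): return Rd*R.from_matrix(np.array([[0,1,0],[1,0,0],[0,0,-1.]]).T)
E
python3 - <<'E'
from h import *
np.set_printoptions(precision=1,suppress=True)
L=lever(-np.radians(55));print('PIV',PIV,'lever',L)
for c in ['top','scene']:
    im=env.read_camera(c);P=cloud(im).reshape(-1,3)
    g=P[(P[:,2]>215)&(P[:,1]<-85)&(P[:,1]>-180)&(abs(P[:,0]-650)<40)];print(c,len(g),g.mean(0),np.percentile(g,5,0),np.percentile(g,95,0))
    q=P[(P[:,0]>480)&(P[:,0]<800)&(P[:,1]<-150)&(P[:,1]>-300)&(P[:,2]>200)];print('obst',len(q),q.mean(0) if len(q) else '')
T=lever(-np.radians(55),-140);p0=cur()[0];print(p0)
plan(T+[0,0,59+100],Rdown())
E
```

```text
PIV [567.2  10.5 170.1] lever [ 647.1 -123.1  233.2]
top 150 [ 649.4 -121.4  240. ] [ 642.3 -153.   233.6] [658.4 -90.4 245.1]
obst 15 [ 648.3 -152.8  239.8]
scene 130 [ 644.8 -123.1  237.2] [ 637.8 -158.9  227.1] [653.  -86.7 243.8]
obst 21 [ 642.9 -156.6  237.6]
[430.8  21.2 365. ]
n 5 dist 268.1 rot 34.8
[7.0, 0.0, -0.0, -27.9, 40.4, 21.5]
[7.0, 0.0, -0.0, -27.9, 42.7, 16.4]
[7.0, 0.0, -0.0, -27.9, 44.4, 11.1]
[7.0, 0.0, -0.0, -28.0, 45.4, 5.7]
[7.0, 0.0, -0.0, -28.0, 45.7, 0.1]
```

Call:
{"name": "jog_arm", "arguments": {"motion": [[0,0,0,-20,0,-30,50],[7,0,0,-28,40,21,40],[7,0,0,-28,43,16,40],[7,0,0,-28,44,11,40],[7,0,0,-28,45,6,40],[7,0,0,-10,46,0,40],[0,0,0,0,0,0,40]]}}

```text
t: 8.45
eef_pos: [630.6, -138.4, 414.5]
tcp_rot: [-3.135, -0.001, 1.49]
ft_force: [-0.5, 0.3, -0.2]
opening: 0.423
grip_force: 0.0
```

```bash
python3 look.py w4 | head -1;  python3 - <<'E'
from h import *
im=dict(np.load('last.npz'))
print('pred lever px',[w2px(im,lever(-np.radians(55),o)).round() for o in(-90,-127,-164)])
for d in env.recognise('wrist','lever_grip'): print(d['score'],d['location'])
plan(lever(-np.radians(55),-140)+[0,0,59+2],Rdown())
E
```

```text
8.45 [ 630.6 -138.4  414.5] [-0.3  0.4  1.3 -0.   1.4 -0.2] 0.42305413739381403 [-0.5  0.3 -0.2]
pred lever px [array([310., 135.]), array([309., 186.]), array([309., 234.])]
0.78 [203.0, 49.6]
n 3 dist 126.2 rot 0.1
[-0.0, 0.0, -0.0, 0.7, 6.5, 41.5]
[-0.0, 0.0, -0.0, 0.7, 6.5, 41.5]
[-0.0, 0.0, -0.0, 0.7, 6.5, 41.5]
```

View pics/w4.png

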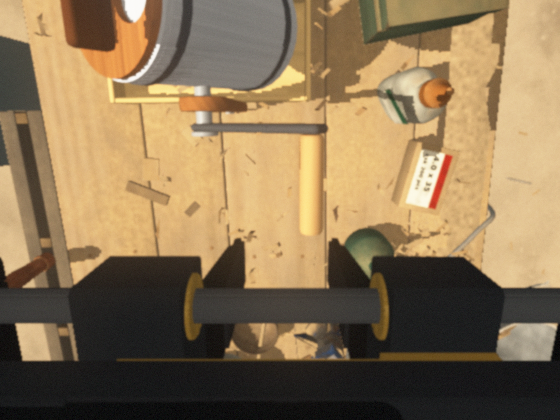

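Call:
{"name": "jog_arm", "arguments": {"motion": [[0,0,0,0.7,7,41,40],[0,0,0,0.7,7,41,40],[0,0,0,0.7,6.5,41,40],[0,0,0,0,0,0,26],[0,0,0,0,0,0,26],[0,0,0,0,0,0,26]]}}

```text
t: 9.5
eef_pos: [647.9, -136.7, 297.3]
tcp_rot: [3.14, 0.001, 1.49]
ft_force: [0.4, 0.1, -0.1]
opening: 0.274
grip_force: 0.0
```

Run:
```python
from h import *
p,r,s=cur();print(Rd.inv().apply(p-PIV).round(1),s['opening']*95.1,s['ft_force'])
a=np.radians(np.linspace(-55,63,21))
dy=-110*np.diff(np.sin(a));dz=-110*np.diff(np.cos(a))
for i in range(20):print([0,0,0,0,float(dy[i].round(1)),float(dz[i].round(1)),26],end=', ')
```

```text
[  91.9 -140.5  127.1] 26.047539172280928 [ 0.35459348  0.1394574  -0.11529349]
[0, 0, 0, 0, -7.0, -8.9, 26], [0, 0, 0, 0, -7.8, -8.2, 26], [0, 0, 0, 0, -8.6, -7.3, 26], [0, 0, 0, 0, -9.3, -6.4, 26], [0, 0, 0, 0, -10.0, -5.4, 26], [0, 0, 0, 0, -10.5, -4.3, 26], [0, 0, 0, 0, -10.8, -3.2, 26], [0, 0, 0, 0, -11.1, -2.1, 26], [0, 0, 0, 0, -11.3, -1.0, 26], [0, 0, 0, 0, -11.3, 0.2, 26], [0, 0, 0, 0, -11.2, 1.4, 26], [0, 0, 0, 0, -11.0, 2.5, 26], [0, 0, 0, 0, -10.7, 3.6, 26], [0, 0, 0, 0, -10.3, 4.7, 26], [0, 0, 0, 0, -9.8, 5.8, 26], [0, 0, 0, 0, -9.1, 6.7, 26], [0, 0, 0, 0, -8.4, 7.6, 26], [0, 0, 0, 0, -7.5, 8.4, 26], [0, 0, 0, 0, -6.6, 9.2, 26], [0, 0, 0, 0, -5.7, 9.8, 26],
```

Call:
{"name": "jog_arm", "arguments": {"motion": [[0,0,0,0,-7,-8.9,26],[0,0,0,0,-7.8,-8.2,26],[0,0,0,0,-8.6,-7.3,26],[0,0,0,0,-9.3,-6.4,26],[0,0,0,0,-10,-5.4,26],[0,0,0,0,-10.5,-4.3,26],[0,0,0,0,-10.8,-3.2,26],[0,0,0,0,-11.1,-2.1,26],[0,0,0,0,-11.3,-1,26],[0,0,0,0,-11.3,0.2,26]]}}

```text
t: 10.75
eef_pos: [549.6, -128.7, 341.6]
tcp_rot: [-3.14, 0.0, 1.49]
ft_force: [3.3, -1.4, 2.9]
opening: 0.275
grip_force: 1.5
```

Call:
{"name": "jog_arm", "arguments": {"motion": [[0,0,0,0,-11.2,1.4,26],[0,0,0,0,-11,2.5,26],[0,0,0,0,-10.7,3.6,26],[0,0,0,0,-10.3,4.7,26],[0,0,0,0,-9.8,5.8,26],[0,0,0,0,-9.1,6.7,26],[0,0,0,0,-8.4,7.6,26],[0,0,0,0,-7.5,8.4,26],[0,0,0,0,-6.6,9.2,26],[0,0,0,0,-5.7,9.8,26]]}}

```text
t: 12.0
eef_pos: [460.0, -121.5, 281.4]
tcp_rot: [-3.14, 0.0, 1.49]
ft_force: [2.7, -0.4, 1.4]
opening: 0.273
grip_force: 1.3
```

```bash
cat > chk.py <<'E'
from h import *
import sys
np.set_printoptions(precision=1,suppress=True)
p,r,s=cur();print(s['t'],Rd.inv().apply(p-PIV),s['opening']*95.1,s['ft_force'])
for c in ['scene','top']:
    im=env.read_camera(c);cv2.imwrite(f'pics/{sys.argv[1]}{c}.png',im['color'][...,::-1])
    for n in ['thin_dowel','thick_dowel']:
        for d in env.recognise(c,n)[:2]: print(c,n,d['score'],d['location'],px2w(im,*d['location']))
    P=cloud(im).reshape(-1,3)-PIV;P=Rd.inv().apply(P)
    g=P[(P[:,1]>-163)&(P[:,1]<-93)&(P[:,2]>0)&(P[:,2]<125)&(P[:,0]<-50)&(P[:,0]>-130)];print('lever',c,len(g),np.median(g,0),g.min(0),g.max(0))
a=cv2.imread(f'pics/{sys.argv[1]}scene.png')[150:290,190:330];b=cv2.imread(f'pics/{sys.argv[1]}top.png')[150:290,190:330]
cv2.imwrite(f'pics/{sys.argv[1]}.png',cv2.resize(np.hstack([a,b]),(800,400),interpolation=2))
E
python3 chk.py c1
```

```text
12.0 [ -96.6 -140.   111.3] 25.942156818813885 [ 2.7 -0.4  1.4]
scene thin_dowel 0.27 [258.1, 203.0] [522.4   9.9 194.1]
scene thick_dowel 0.6 [388.3, 282.9] [ 489.1 -456.1   73. ]
lever scene 55 [-102.2 -152.8   60.9] [-120.8 -162.6   33.9] [ -79.6 -143.5  124.8]
  return _methods._mean(a, axis=axis, dtype=dtype,
  ret = um.true_divide(
Traceback (most recent call last):
  File "chk.py", line 10, in <module>
    g=P[(P[:,1]>-163)&(P[:,1]<-93)&(P[:,2]>0)&(P[:,2]<125)&(P[:,0]<-50)&(P[:,0]>-130)];print('lever',c,len(g),np.median(g,0),g.min(0),g.max(0))
                                                                                                                             ~~~~~^^^
ValueError: zero-size array to reduction operation minimum which has no identity
```

Call:
{"name": "jog_arm", "arguments": {"motion": [[0,0,0,0,-2,3,26],[0,0,0,0,-2,3,26],[0,0,0,0,-2,2,26],[0,0,0,0,0,0,26]]}}

```text
t: 12.8
eef_pos: [456.6, -121.6, 275.3]
tcp_rot: [3.135, 0.002, 1.49]
ft_force: [12.7, 0.5, 4.8]
opening: 0.271
grip_force: 6.2
```

Call:
{"name": "jog_arm", "arguments": {"motion": [[0,0,0,0,-2,1,26],[0,0,0,0,-1.5,1,26],[0,0,0,0,0,0,26]]}}

```text
t: 13.18
eef_pos: [455.8, -121.5, 275.0]
tcp_rot: [3.127, 0.003, 1.489]
ft_force: [25.0, 5.6, 12.1]
opening: 0.276
grip_force: 12.8
```

Call:
{"name": "jog_arm", "arguments": {"motion": [[0,0,0,0,0,0,26],[0,0,0,0,5,0,40],[0,0,0,0,0,0,44],[0,0,0,0,0,0,44],[0,0,0,0,0,-30,44],[0,0,0,0,0,-50,44],[0,0,0,-10,0,-50,44],[0,0,0,-50,0,0,44],[0,0,0,-50,0,0,44],[0,0,0,0,0,0,44]]}}

```text
t: 14.42
eef_pos: [446.5, -233.1, 401.5]
tcp_rot: [-3.139, 0.0, 1.487]
ft_force: [-0.0, 0.3, -0.3]
opening: 0.464
grip_force: 0.0
```

```bash
sed -i 's/,g.min(0),g.max(0))$/)/' chk.py; python3 chk.py c1 2>/dev/null
```

```text
14.425 [-101.3 -252.3  231.4] 44.11569171875417 [-0.   0.3 -0.3]
lever scene 128 [ -99.9 -128.9   56.8]
lever top 156 [ -94.6 -127.    57.5]
```

View pics/c1.png

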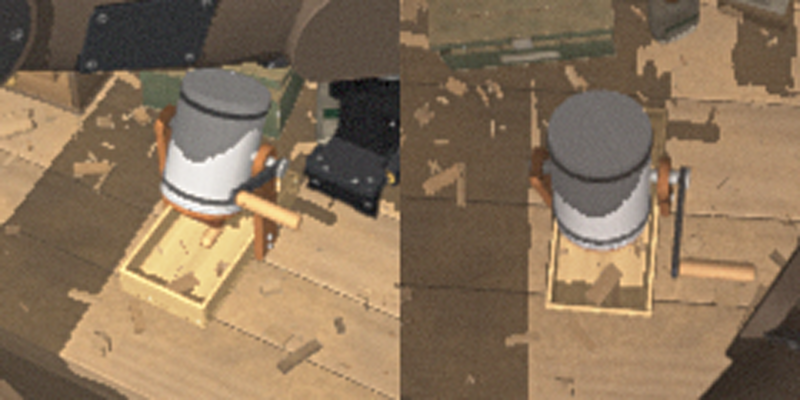

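Run:
```python
from h import *
plan([415,5,350],Rc(0))
```

```text
n 5 dist 242.7 rot 35.1
[-7.0, 0.0, -0.0, 46.3, -10.2, 10.4]
[-7.0, 0.0, -0.0, 46.3, -11.3, 9.1]
[-7.0, 0.0, -0.0, 46.3, -12.4, 7.7]
[-7.0, 0.0, -0.0, 46.3, -13.2, 6.1]
[-7.0, 0.0, -0.0, 46.3, -13.8, 4.5]
```

Call:
{"name": "jog_arm", "arguments": {"motion": [[-7,0,0,46,-10,10,44],[-7,0,0,46,-11,9,44],[-7,0,0,46,-12,8,44],[-7,0,0,46,-13,6,44],[-7,0,0,46,-14,4,44],[0,0,0,0,0,0,44]]}}

```text
t: 15.48
eef_pos: [413.9, 5.7, 350.2]
tcp_rot: [2.532, -0.0, 1.496]
ft_force: [0.5, -1.1, -0.2]
opening: 0.465
grip_force: 0.0
```

```bash
python3 look.py w5 | head -1
python3 - <<'E'
from h import *
im=dict(np.load('last.npz'))
for n in ['thin_dowel','thick_dowel','middle_hole']:
    for d in env.recognise('wrist',n)[:2]: print(n,d['score'],d['location'],px2w(im,*d['location']).round())
E
```

```text
15.475 [413.9   5.7 350.2] [-0.2 -0.   2.2  0.2  0.3 -0.2] 0.46491606989974826 [ 0.5 -1.1 -0.2]
thin_dowel 0.63 [200.4, 157.2] [529.  17.  14.]
middle_hole 0.79 [209.2, 167.2] [491.  24. 128.]
```

View pics/w5.png

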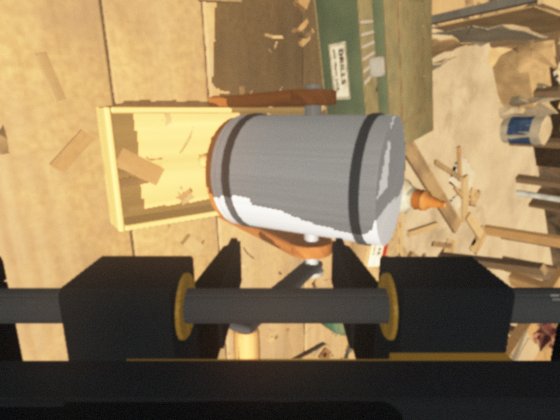

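Run:
```python
from h import *
im=dict(np.load('last.npz'));P=cloud(im);np.set_printoptions(precision=0,suppress=True,linewidth=200)
print(P[140:176:4,176:214:3,2])
cv2.imwrite('pics/w5c.png',cv2.resize(im['color'][95:235,90:250,::-1],(640,560),interpolation=2))
```

```text
[[  8.   7.   8.   7.  13.   8.   7.   7.   7.   7.   8.   7. 120.]
 [  9.   7.   7.  11.   8.   9.   7.   7.   8.   7.   9.   8. 121.]
 [  6.   8.   7.   8.   6.   6.   6.   8.   7.   7.   6. 123. 124.]
 [  6.   7.   9.   8.   8.   7.   6.   8.   8.   8.   7. 123. 126.]
 [  7.   6.   7.   8.   7.   7.   8.   7.  12.  20.  19. 124. 128.]
 [  7.   7.   7.   6.   8.   6.   8.   8.  17.  22. 123. 126. 132.]
 [  7.   6.   7.   8.   8.   7. 426.   7.  16.  19. 125. 127. 133.]
 [  8.   6.   6.   8.   7.   7.   7.   7.   7.   7. 126. 127. 132.]
 [  7.   8.   5.   6.   8.   6.   8.   8.   6.   7. 125. 128. 132.]]
```

View pics/w5c.png

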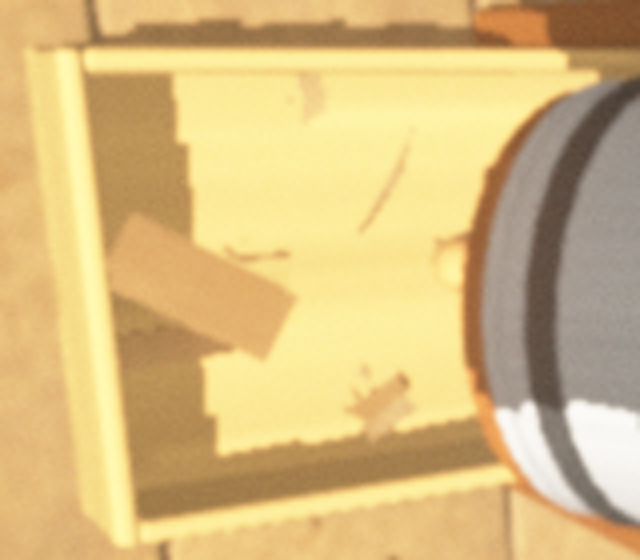

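The rounded end of the thin dowel shows at crop (450,262). Its top is at 22 mm, the tray floor plus 16 mm, so it lies flat in the tray. No thick dowel is visible.

```bash
python3 -c "
from h import *
print(env.job_done())"
```

```text
the job is handed in; nothing more can be done
None
```

I handed the job in at about 15.5 s: the middle hole was turned over the outlet, the canister was tipped to its far stop, and the thin dowel lies in the tray. No thick dowel showed in the pictures, though part of the tray is hidden under the canister, and I kept the arm well clear of the bystanders but didn't re-check them.

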